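Third hand: press the block against the spring stop

ROBOT

A 6-joint arm with a two-finger parallel gripper is mounted at the origin on a cart in front of the work surface, level with it; the furniture and walls round the work are solid. World frame = base frame: x ahead of the robot, y to its left, z up, the work surface at z = 0. Lengths are in mm, angles in rad, forces in N, time in s.
With the tool pointing down it reaches from about 275 to 750 mm from the base axis. Payload 10.2 kg.
Tool frame: the origin (TCP) lies at the centre of the arm's flange, where the gripper is bolted on; the fingertips stand 173 mm ahead of it and the grasp point (between the pads) lies 155 mm ahead of it; z points along the fingers, y is the line along which they close (so a half turn about z gives the same grasp; the last joint's range is limited). The gripper opens to 85 mm and grips with 20 to 120 N. Pads are 22 mm wide; open, the fingers measure 114 mm over their backs; the gripper's body (76 mm by 85 mm) begins 54 mm behind the grasp point. The pads swing forward as they close: fully open they stand 13 mm farther back than shut.
Start: joints at [1.001, 0.313, 1.498, -0, 1.331, -0.223], TCP at [178.456, 493.747, 404.694] pointing down, gripper open.
Joint ranges: [-2.94, 2.94], [-0.97, 2.17], [0.19, 2.56], [-1.23, 4.37], [0.02, 3.11], [-2.88, 2.88]. Speed limits (rad/s): [2.39, 2.39, 3.01, 3.14, 3.14, 3.14].

INTERFACE

Orientations are given as a unit quaternion [w, x, y, z].
In Python, from rig import status, capture, camera_info, ticket gives the robot as it stands.
- The arm moves only by the shell command python3 -m crank 'ROWS' [FORCE]. ROWS is JSON, a list of rows, each a list of 7 numbers: the shift along the tool's x, y, z as a fraction of full scale, then the turn, a rotation vector about the tool's x, y, z as a fraction of full scale, then the closure, from 0 (fully open) to 1 (shut). A call has 1 to 12 rows; each row is the pose to reach, as a shift and turn from the pose commanded when the call began, along the tool's axes at that moment; what a row does not reach only later rows make up. Full scale, the value 1, is 0.1 m for a shift and 45 degrees for a turn. A row lasts 1/10 s, in which the tool goes at most 50 mm and 8.59 degrees, less where a joint would pass 70% of its speed; a pose out of reach is approached as far as the arm can. A call with a number of a shift or a turn outside -1 to 1 is refused whole. A call with a gripper value outside its range is refused whole. The fingers move at their own pace and stop on an object; FORCE is the grip in N (left out, the last holds). Time passes only in rows, so rows that repeat a pose let the fingers close. It gives the time, the measured TCP pose, the force, the opening and the grip force at its end, in the units of the state.
- status.sense(): the state, without advancing time (a new reading comes with each control period).
- capture(name): name is "side" or "top"; returns (picture, depth): 420x560x3 uint8, red, green, blue; 420x560 float32, mm along the optical axis (not along the pixel's ray), 0 where there is no reading.
- camera_info(name): a dict with "K" (3x3 intrinsics, pixels), "camera_from_world" (4x4, takes a point from world to camera coordinates). Camera axes: x right, y up, looking along -z (the intrinsics and any distortion apply to the point x, -y, -z); pixel columns grow to the right and rows downward; lengths in mm; the calibration is good to about 2 mm. A picture is of the moment at which its call begins. camera_info takes no time and is no camera call.
- ticket.finish_job(): hands the job in; it is judged then, once.
The state is a dict: "time_s": time; "joints": joint angles; "dq": joint speeds; "tau": joint torques, N m; "eef_pos": TCP position; "ee_rot": TCP orientation; "force": force on the tool from outside, world axes, zero at the start; "wrist_torque": the same for the moment, N m; "grip_width": opening from 0.0 (shut) to 1.0 (fully open); "grip_force": force on a finger pad.
Only numpy, scipy, OpenCV 4.12 (cv2) and the standard library are available. Lean on these libraries where they do the work, as an engineer would, in place of code of your own. Each camera call takes 0.05 s, during which the arm holds its last target. There are 200 camera calls.

TASK

I am about to clamp the steel block in the bed that has the brass bolt standing in front of it (the other bed has a spark plug in front). With the block sitting flat on that bed, square to its steel plate and centred on it, push it against the plate until the plate's pointers stand in the green part of the scale (about 12 N), never driving them deep into the red, and finish while still holding the block there with that steady push. Leave the other bed's plate and the bolt, spark plug, brake pad and tape as they are.

Things in the scene. Friction and masses are not known exactly. Their poses are not given: they have to be found in the camera images.
- block: Loose brown-grey steel block, 45 (its x) x 56 (its y) x 42 mm high, 0.6 to 0.9 kg, standing on the bench left of the beds. Origin: centre of its underside, z up. It may be gripped across either pair of sides.
- left_bed: The left one of two identical beds fixed to the bench: blue steel base, x = -75 to +85, y = +-48 mm of its origin (on the bench), top at z = 8 mm. x = along the bed, away from the robot (pressing direction; yaw varies), z up. The block goes on the clear front part, x = -75 to +30 mm. Behind the plate a fixed blue bracket at x = 68 to 80 mm, top 44 mm above the bench.
- right_bed: The right one of two identical beds fixed to the bench: blue steel base, x = -75 to +85, y = +-48 mm of its origin (on the bench), top at z = 8 mm. x = along the bed, away from the robot (pressing direction; yaw varies), z up. The block goes on the clear front part, x = -75 to +30 mm. Behind the plate a fixed blue bracket at x = 68 to 80 mm, top 44 mm above the bench.
- left_plate (a joint): Travel (m) of the left bed's upright steel plate (70 wide, 8 thick, 10 to 44 mm above the bench): 0 at rest, grows when pushed along the bed's +x, stop at 0.025. Spring 1 N/mm, no preload. Black pointers at its lower front edge ride over a scale on each side: yellow 0-8 mm (too light), green 8-16 mm (8-16 N, right), red 16-25 mm (too hard).
- right_plate (a joint): Travel (m) of the right bed's upright steel plate (70 wide, 8 thick, 10 to 44 mm above the bench): 0 at rest, grows when pushed along the bed's +x, stop at 0.025. Spring 1 N/mm, no preload. Black pointers at its lower front edge ride over a scale on each side: yellow 0-8 mm (too light), green 8-16 mm (8-16 N, right), red 16-25 mm (too hard).
- left_face (a point): Centre of the front face of the left bed's plate, 28 mm above the bench (20 mm above the base top); moves with the plate. At rest it is 30 mm along +x from the bed's origin. Its axes are the bed's.
- right_face (a point): Centre of the front face of the right bed's plate, 28 mm above the bench (20 mm above the base top); moves with the plate. At rest it is 30 mm along +x from the bed's origin. Its axes are the bed's.
- bolt: Brass-coloured M12 bolt with a nut on it, 22 mm wide, 63 mm high, standing on its head on the bench in front of one of the two beds (35 to 55 mm ahead of the base's front edge): it marks the bed to be used. Origin: centre of its underside.
- plug: White and grey spark plug, 24 mm wide, 64 mm high, standing on the bench in front of the other bed. Origin: centre of its underside.
- pad: Black brake pad, 44 x 99 x 12 mm, lying on the bench right of the beds. Origin: centre of its underside.
- tape: Roll of black tape, 58 mm across, 19 mm high, lying on the bench behind the block. Origin: centre of its underside.
Things that resemble listed ones, but are neither listed nor needed, are in the scene too. Leave any brown look-alike of the left_bed alone. What is shaped like the block but turquoise is not meant.

How it is judged (in metres and radians):
At the end, for the whole second after the job is handed in: In the bed with the bolt: plate in by 7.5 to 16.5 mm and still (under 4 mm/s), pressed by the block with 6 to 19 N; block down on the base (underside 5 to 12 mm over the bench, tilt under 0.08 rad), within 12 mm of the bed's centre line, square within 0.1 rad; fingers still on the block (((horizontal distance between bolt and left_bed below 0.15 m and value of joint left_plate between 0.0075 and 0.0165 m and velocity of joint left_plate between -0.004 and 0.004 m/s and contact force between block and left_plate between 6 and 19 N and y of block in the frame of left_bed between -0.012 and 0.012 m and z of block in the frame of left_bed between 0.005 and 0.012 m and angle between block's own z axis and vertical below 0.08 rad and (angle between the x axis of block and the x axis of left_bed, either way round below 0.1 rad or angle between the y axis of block and the x axis of left_bed, either way round below 0.1 rad) and contact force between the fingers and block above 1 N) or (horizontal distance between bolt and right_bed below 0.15 m and value of joint right_plate between 0.0075 and 0.0165 m and velocity of joint right_plate between -0.004 and 0.004 m/s and contact force between block and right_plate between 6 and 19 N and y of block in the frame of right_bed between -0.012 and 0.012 m and z of block in the frame of right_bed between 0.005 and 0.012 m and angle between block's own z axis and vertical below 0.08 rad and (angle between the x axis of block and the x axis of right_bed, either way round below 0.1 rad or angle between the y axis of block and the x axis of right_bed, either way round below 0.1 rad) and contact force between the fingers and block above 1 N))); the arm keeps its last pose, push and grip.
It fails at once if a plate is pushed in more than 22 mm (value of joint any of left_plate, right_plate above 0.022 m).
It fails at once if the plate of the bed with the spark plug is pushed in more than 5 mm ((horizontal distance between plug and left_bed below 0.15 m and value of joint left_plate above 0.005 m) or (horizontal distance between plug and right_bed below 0.15 m and value of joint right_plate above 0.005 m)).
It fails at once if the bolt, spark plug, brake pad or tape is moved more than 25 mm or tipped (distance of any of bolt, plug, pad, tape from where it was at the start of the episode above 0.025 m or angle between any of bolt, plug, pad, tape's own z axis and vertical above 0.4 rad).
It also fails if it takes over 48 s, if anything falls off the work surface, if the arm or the gripper's body presses on something with over 40 N, if the wrist force passes 120 N, or if a joint passes its speed limit or range.

## Working session

There is one attempt and no reset: what is moved stays moved. The work goes in short steps, Python scripts to look and compute and a shell command to move; the robot and the scene stay as the last step left them, time stands still between calls to the robot, and variables do not carry over. Pictures are saved under pics/ and viewed, at most 10 in all, crops included, and the job is handed in when it is done.

```bash
mkdir -p pics; ls; cat > h.py <<'E'
import numpy as np, cv2, json
from rig import status, capture, camera_info, ticket
def world(name,depth,u,v,r=1):
    ci=camera_info(name);K=np.array(ci["K"]);T=np.linalg.inv(np.array(ci["camera_from_world"]))
    p=depth[int(v)-r:int(v)+r+1,int(u)-r:int(u)+r+1];p=p[p>0]
    d=np.median(p)
    x=(u-K[0,2])/K[0,0]*d;y=(v-K[1,2])/K[1,1]*d
    return (T@[x,-y,-d,1])[:3]
def cloud(name,depth):
    ci=camera_info(name);K=np.array(ci["K"]);T=np.linalg.inv(np.array(ci["camera_from_world"]))
    v,u=np.mgrid[:420,:560];d=depth
    P=np.stack([(u-K[0,2])/K[0,0]*d,-(v-K[1,2])/K[1,1]*d,-d,np.ones_like(d)],-1)@T.T
    return P[...,:3]
def rect(P,m):
    return cv2.minAreaRect(P[m][:,:2].astype(np.float32))
E
python3 - <<'E'
from h import *
ims=[]
for n in("top","side"):
    p,d=capture(n);np.savez(f"{n}0.npz",p=p,d=d)
    cv2.imwrite(f"pics/{n}0.png",cv2.resize(p[:,:,::-1],(800,600),interpolation=cv2.INTER_CUBIC))
    ci=camera_info(n);print(n,{k:(np.round(v,3).tolist() if not isinstance(v,str) else v) for k,v in ci.items()})
print(status.sense())
E
```

```text
pics
top {'K': [[544.383, 0.0, 282.728], [0.0, 544.383, 200.957], [0.0, 0.0, 1.0]], 'camera_from_world': [[0.026, -1.0, 0.013, 54.747], [0.995, 0.027, 0.092, -566.781], [-0.093, 0.011, 0.996, -1727.199], [0.0, 0.0, 0.0, 1.0]]}
side {'K': [[430.733, 0.0, 281.027], [0.0, 430.733, 209.062], [0.0, 0.0, 1.0]], 'camera_from_world': [[1.0, 0.008, 0.011, -567.942], [-0.014, 0.609, 0.793, -95.388], [-0.001, -0.793, 0.609, -1091.101], [0.0, 0.0, 0.0, 1.0]]}
{'time_s': 0.1, 'joints': array([ 1.00061129e+00,  3.13405960e-01,  1.49834372e+00, -9.83765275e-06,
        1.33094871e+00, -2.23384301e-01]), 'dq': array([-7.53771697e-04, -1.12689781e-03, -2.37232924e-03, -3.08527183e-04,
        8.97101047e-04,  2.04036034e-05]), 'tau': array([ 3.48146474e-03, -4.12902761e+01, -2.60139191e+01, -1.68798911e-04,
        3.08570030e-03, -1.77106227e-05]), 'eef_pos': array([178.43417165, 493.72232502, 404.19263174]), 'ee_rot': array([-2.09252975e-04,  1.72531538e-01,  9.85003839e-01, -5.11762637e-04]), 'force': array([0.37666235, 0.04379796, 0.09340403]), 'wrist_torque': array([-0.00148897,  0.01142481, -0.00084262]), 'grip_force': 0.0, 'grip_width': 1.0019339394886269}
```

View pics/top0.png

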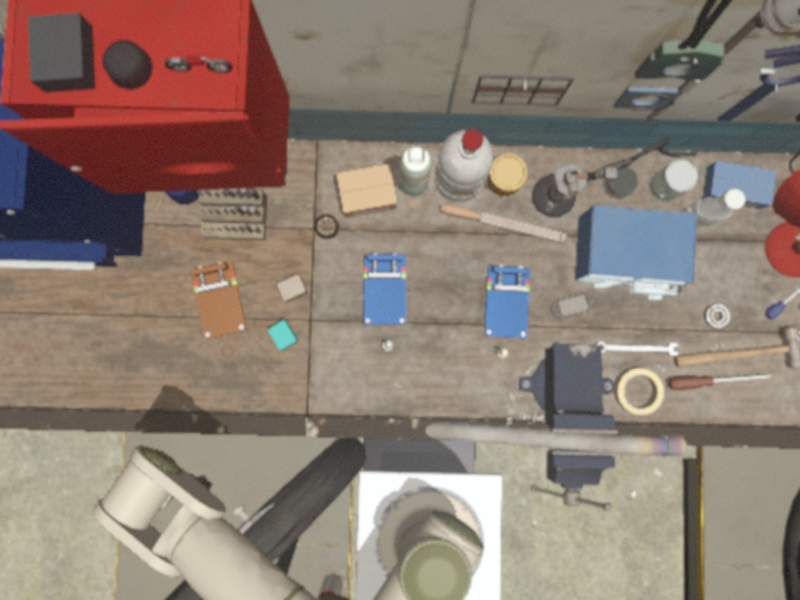

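View pics/side0.png

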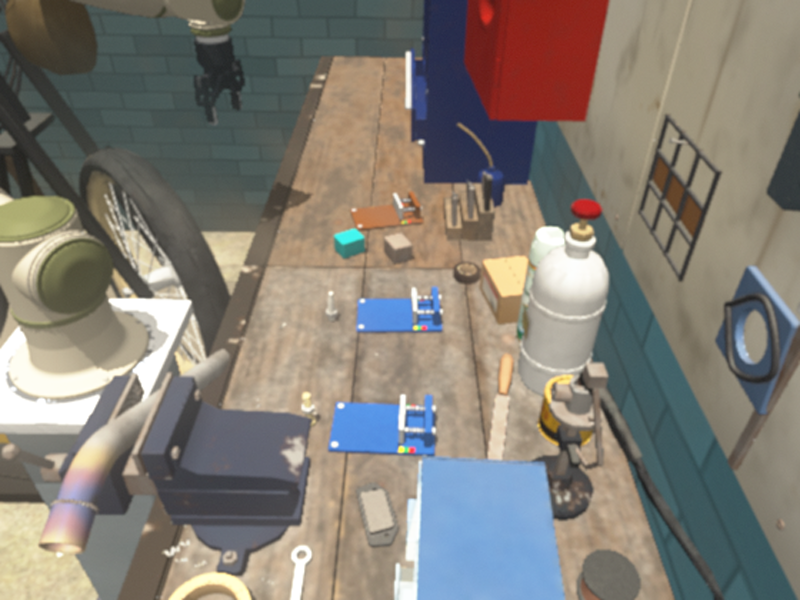

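The top view shows the brown block at about (291,288) and its turquoise look-alike at (282,334). The beds are at (386,290) and (508,302), with a whitish plug at (388,345) and a brassy bolt at (503,352). The side view agrees, so the right bed is the target. Next I'll measure poses and check with a crop.

```bash
python3 - <<'E'
from h import *
for n,blk,bed in(("top",(291,288),(508,302)),("side",(398,248),(382,428))):
    z=np.load(n+"0.npz");p,d=z["p"],z["d"];P=cloud(n,d)
    np.set_printoptions(precision=1,suppress=True)
    def win(c,r):
        u,v=int(c[0]*.7),int(c[1]*.7);m=np.zeros(d.shape,bool);m[v-r:v+r,u-r:u+r]=1;return m&(d>0)
    m=win(blk,18)&(P[...,2]>25)
    if n=="top": m=win(blk,14)&(P[...,2]>25)
    print(n,"block",m.sum(),rect(P,m),np.median(P[m][:,2]), "bench",np.median(P[win(blk,20)&(P[...,2]<15)][:,2]))
    hsv=cv2.cvtColor(p,cv2.COLOR_RGB2HSV)
    m=win(bed,45)&(hsv[...,0]>100)&(hsv[...,0]<122)&(hsv[...,1]>150)&(P[...,2]<20)&(P[...,2]>-5)
    k,l,s,c=cv2.connectedComponentsWithStats(m.astype(np.uint8));i=1+s[1:,4].argmax();m=l==i
    print("bed",m.sum(),rect(P,m),np.median(P[m][:,2]))
    m2=win(bed,60)&(P[...,2]>30)&(P[...,2]<60)
    if n=="top":
        for b in((503,352),(388,345)):
            mm=win(b,8)&(P[...,2]>15); print("post",P[mm].mean(0),P[mm][:,2].max(), cv2.mean(p,mm.astype(np.uint8))[:3])
        a=p[180:260,330:390];b=p[185:265,175:235]
    else:
        a=p[260:340,220:320];b=p[150:190,220:300]
    f=lambda q:cv2.resize(q[:,:,::-1],(400,600 if n=="top" else 300),interpolation=cv2.INTER_CUBIC)
    cv2.imwrite(f"pics/c_{n}.png",np.hstack([f(a),f(b)]))
E
```

```text
top block 254 ((558.830322265625, 323.2643127441406), (46.5586051940918, 56.11379623413086), 24.52284812927246) 41.49143434186817 bench 0.021556697218102272Traceback (most recent call last):
  File "<stdin>", line 12, in <module>
ValueError: attempt to get argmax of an empty sequence
```

```bash
python3 - <<'E'
from h import *
np.set_printoptions(precision=1,suppress=True)
for n,blk,bed in(("top",(291,288),(508,302)),("side",(398,248),(382,428))):
    z=np.load(n+"0.npz");p,d=z["p"],z["d"];P=cloud(n,d)
    hsv=cv2.cvtColor(p,cv2.COLOR_RGB2HSV)
    u,v=int(bed[0]*.7),int(bed[1]*.7);print(n,p[v,u],hsv[v,u],P[v,u])
    def win(c,r):
        u,v=int(c[0]*.7),int(c[1]*.7);m=np.zeros(d.shape,bool);m[v-r:v+r,u-r:u+r]=1;return m&(d>0)
    m=win(blk,18)&(P[...,2]>36)&(P[...,2]<48);print("block",m.sum(),rect(P,m),np.median(P[m][:,2]))
    m=win(bed,45)&(p[...,2].astype(int)>p[...,0].astype(int)+40)&(P[...,2]<14)&(P[...,2]>2)
    print("bed base",m.sum(),rect(P,m),np.median(P[m][:,2]))
    m=win(bed,45)&(P[...,2]>38)&(P[...,2]<52)&(P[...,0]>520)&(P[...,0]<680)
    br=m&(p[...,2].astype(int)>p[...,0].astype(int)+40)
    print("bracket",br.sum(),rect(P,br)); print("plate",rect(P,m&~br))
    if n=="top":
        for b in((503,352),(388,345)):
            mm=win(b,8)&(P[...,2]>15); print("post",P[mm].mean(0),P[mm][:,2].max(), cv2.mean(p,mm.astype(np.uint8))[:3])
        a=p[180:260,330:390];b=p[185:265,175:235]
    else:
        a=p[260:340,220:320];b=p[150:190,220:300]
    f=lambda q:cv2.resize(q[:,:,::-1],(400,530 if n=="top" else 320),interpolation=cv2.INTER_CUBIC)
    cv2.imwrite(f"pics/c_{n}.png",np.hstack([f(a),f(b)]))
E
```

```text
top [ 93 136 190] [107 130 190] [ 540.3 -166.     9.7]
block 215 ((557.9736328125, 323.1612854003906), (44.83762741088867, 55.70920181274414), 23.819522857666016) 41.56163403044911
bed base 891 ((540.4483642578125, -165.27577209472656), (95.44987487792969, 158.03794860839844), 87.03211975097656) 7.986383262465097
bracket 74 ((609.8346557617188, -166.43287658691406), (11.037918090820312, 75.34819030761719), 2.023885726928711)
plate ((591.827880859375, -166.1207733154297), (72.271240234375, 50.28984832763672), 89.14982604980469)
post [ 425.5 -150.9   49.9] 67.69632922919754 (199.57142857142856, 192.25, 171.35714285714286)
post [435.1 104.1  34.1] 69.68576555003938 (187.82500000000002, 183.85000000000002, 175.425)
side [ 85 145 227] [107 160 227] [ 538.1 -167.9    7.3]
block 148 ((557.3233032226562, 320.466064453125), (44.90771484375, 58.16747283935547), 25.53867530822754) 39.826798714042525
bed base 1929 ((539.625732421875, -166.93075561523438), (97.94593048095703, 157.18685913085938), 87.77999114990234) 6.31538412642044
bracket 133 ((609.7418212890625, -170.114013671875), (75.4843521118164, 8.937902450561523), 88.306884765625)
plate ((590.11572265625, -170.15353393554688), (74.06826782226562, 48.089298248291016), 88.32510375976562)
```

View pics/c_top.png

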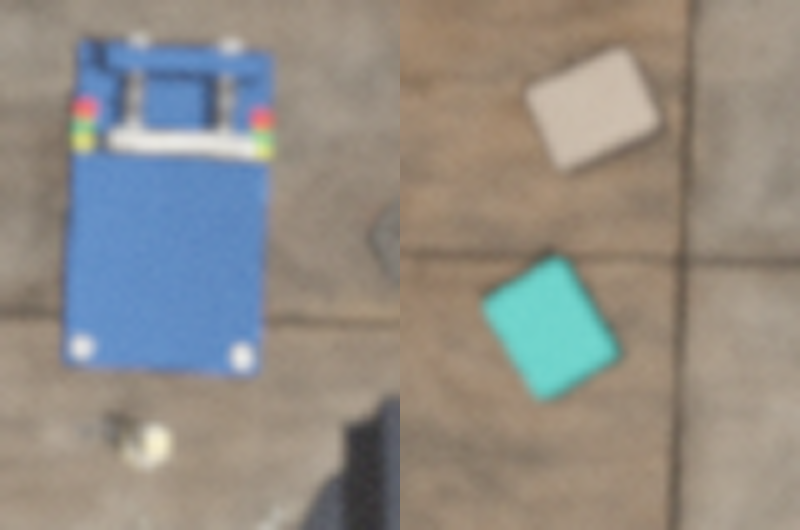

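The right bed's base centre is near (540,-166) with its top at z ≈ 8. The block is at (558,322) with its top at 41.5 and its x axis at about 24.5°. All of this agrees with the stated sizes. I'll start towards the block.

```bash
python3 -m crank '[[-0.4,-0.03,0.1,0,0,0,0],[-0.8,-0.06,0.2,0,0,0,0],[-1,-0.08,0.3,0,0,0,0]]' 60; python3 -m crank '[[-0.5,-0.04,0.15,0,0,0,0],[-1,-0.08,0.3,0,0,0,0]]'; python3 -m crank '[[-0.5,-0.04,0.15,0,0,0,0],[-1,-0.08,0.3,0,0,0,0]]'; python3 -m crank '[[-0.4,-0.04,0.15,0,0,-0.15,0],[-0.8,-0.06,0.3,0,0,-0.3,0],[-1,-0.08,0.4,0,0,-0.5,0],[-1,-0.08,0.4,0,0,-0.7,0],[-1,-0.08,0.4,0,0,-0.87,0],[-1,-0.08,0.4,0,0,-0.99,0],[-1,-0.08,0.4,0,0,-0.99,0],[-1,-0.08,0.4,0,0,-0.99,0]]'
python3 - <<'E'
from h import *
z=np.load("side0.npz");p,d=z["p"],z["d"]
f=lambda q:cv2.resize(q[:,:,::-1],(400,400),interpolation=cv2.INTER_CUBIC)
cv2.imwrite("pics/c_posts.png",np.hstack([f(p[265:305,197:237]),f(p[193:233,212:252])]))
z=np.load("top0.npz");p,d=z["p"],z["d"];P=cloud("top",d)
m=(p[...,2].astype(int)>p[...,0].astype(int)+40)&(abs(P[...,2]-8)<6)&(abs(P[...,1]+166)<70)
for lo,hi in((475,530),):
  L=[];R=[];X=[]
  for v in range(420):
    q=np.where(m[v])[0]
    if len(q)<15: continue
    a,b=P[v,q[0]],P[v,q[-1]]
    if 470<a[0]<570: X.append(a[0]);L.append(a[1]);R.append(b[1])
  print(len(X),np.degrees(np.arctan(np.polyfit(X,L,1)[0])),np.degrees(np.arctan(np.polyfit(X,R,1)[0])),np.mean(X),np.mean(L),np.mean(R))
E
```

```text
time_s: 0.4
eef_pos: [271.8, 451.1, 374.0]
ee_rot: [0.0, 0.173, 0.985, -0.0]
force: [-0.7, -0.2, 0.4]
grip_width: 0.999
grip_force: 0.0
time_s: 0.6
eef_pos: [358.0, 411.9, 345.5]
ee_rot: [-0.0, 0.172, 0.985, 0.0]
force: [0.7, 1.5, 0.2]
grip_width: 1.005
grip_force: 0.0
time_s: 0.8
eef_pos: [445.8, 371.8, 316.6]
ee_rot: [-0.0, 0.173, 0.985, -0.0]
force: [0.3, 0.3, 0.4]
grip_width: 0.998
grip_force: 0.0
time_s: 1.6
eef_pos: [535.5, 331.4, 277.1]
ee_rot: [-0.0, -0.212, 0.977, -0.0]
force: [0.4, -0.5, 0.4]
grip_width: 0.996
grip_force: 0.0
29 -0.4765564612648494 -0.26290016491488755 516.3835069449376 -119.49751747968104 -209.5296463236069
```

View pics/c_posts.png

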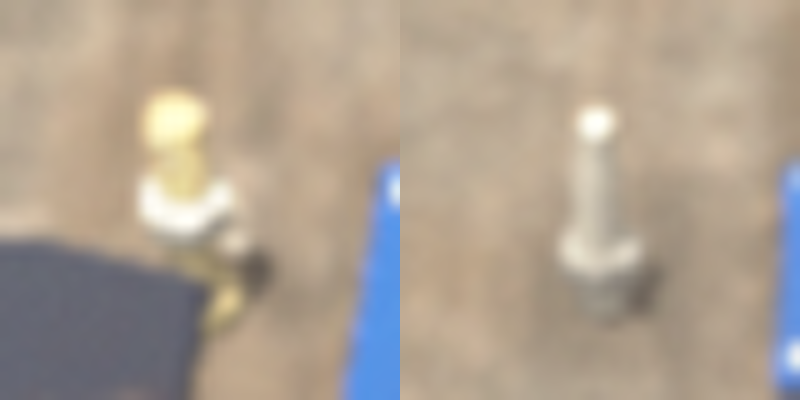

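The posts crop confirms it: the left panel, by the right bed, is the yellow brass bolt with a nut, and the right panel is the grey plug. Now descending on the block and gripping it.

```bash
python3 -m crank '[[-0.16,-0.18,0.2,0,0,0,0],[-0.16,-0.18,0.2,0,0,0,0],[-0.16,-0.18,0.5,0,0,0,0],[-0.16,-0.18,0.8,0,0,0,0],[-0.16,-0.18,0.9,0,0,0,0],[-0.16,-0.18,0.97,0,0,0,0],[-0.16,-0.18,0.98,0,0,0,0],[-0.16,-0.18,0.98,0,0,0,0]]'
python3 -m crank '[[0,0,0,0,0,0,0.6],[0,0,0,0,0,0,1],[0,0,0,0,0,0,1],[0,0,0,0,0,0,1],[0,0,0,0,0,0,1],[0,0,0,0,0,0,1],[0,0,0,0,0,0,1],[0,0,0,0,0,0,1],[0,0,0,0,0,0,1],[0,0,0,0,0,0,1]]' 70
python3 - <<'E'
from h import *
def plane(n,uv,z):
    ci=camera_info(n);K=np.array(ci["K"]);T=np.linalg.inv(np.array(ci["camera_from_world"]))
    uv=np.asarray(uv,float);r=np.c_[(uv[:,0]-K[0,2])/K[0,0],-(uv[:,1]-K[1,2])/K[1,1],-np.ones(len(uv))]@T[:3,:3].T
    o=T[:3,3];return o+r*((z-o[2])/r[:,2])[:,None]
for n,(u,v) in(("top",(356,211)),("side",(267,300))):
    p=np.load(n+"0.npz")["p"].astype(int)
    m=((p[...,2]>p[...,0]+30)).astype(np.uint8);w=np.zeros_like(m);w[v-45:v+45,u-50:u+50]=1;m&=w
    k,l,s,c=cv2.connectedComponentsWithStats(m);i=l[v,u];m=(l==i)
    q=np.argwhere(m)[:,::-1];W=plane(n,q,8)
    # edges along rows of world x-bins
    X=[];L=[];R=[]
    for x in np.arange(475,560,4):
        y=W[abs(W[:,0]-x)<3][:,1];X.append(x);L.append(y.max());R.append(y.min())
    Y=[];F=[]
    for y in np.arange(-203,-128,4):
        Y.append(y);F.append(W[abs(W[:,1]-y)<3][:,0].min())
    print(n,np.polyfit(X,L,1),np.polyfit(X,R,1),np.mean(X),np.mean(L),np.mean(R),"front",-np.polyfit(Y,F,1)[0],np.mean(F))
E
```

```text
time_s: 2.4
eef_pos: [557.8, 321.9, 180.6]
ee_rot: [0.001, -0.214, 0.977, 0.0]
force: [0.7, -0.3, 1.1]
grip_width: 0.999
grip_force: 0.0
time_s: 3.4
eef_pos: [557.8, 322.0, 180.6]
ee_rot: [0.001, -0.214, 0.977, 0.0]
force: [-1.2, 1.0, 5.5]
grip_width: 0.645
grip_force: 76.8
top [-2.98016526e-02 -1.02941736e+02] [-2.99737151e-02 -1.95819427e+02] 517.0 -118.34919011749476 -211.3158379064005 front 0.04039209154047396 462.39352305609475
side [-1.35144502e-02 -1.11832180e+02] [-4.37934961e-02 -1.93379556e+02] 517.0 -118.81915056606013 -216.02079375987404 front -0.03813732697397132 460.7183587945597
```

The grip holds: width 0.645 × 85 ≈ 55 mm at 77 N. The bed yaw is about -0.03 rad and its centre line passes through (526,-166.3). Lifting, squaring up and carrying over.

```bash
python3 -m crank '[[0,0,-0.15,0,0,0,1],[0,0,-0.4,0,0,0,1],[0,0,-0.7,0,0,0,1],[0,0,-0.8,0,0,0,1],[0,0,-0.8,0,0,0,1]]'; python3 -m crank '[[0.06,-0.13,0,0,0,0.1,1],[0.15,-0.3,0,0,0,0.25,1],[0.26,-0.57,0,0,0,0.4,1],[0.4,-0.87,0,0,0,0.55,1],[0.42,-0.91,0,0,0,0.587,1],[0.42,-0.91,0,0,0,0.587,1]]'; python3 -m crank '[[0,-0.3,0,0,0,0,1],[0,-0.6,0,0,0,0,1],[0,-1,0,0,0,0,1]]'; python3 -m crank '[[0,-0.4,0,0,0,0,1],[0,-0.8,0,0,0,0,1],[0,-1,0,0,0,0,1]]'; python3 -m crank '[[0,-0.4,0,0,0,0,1],[0,-0.7,0,0,0,0,1],[0,-0.85,0,0,0,0,1],[0,-0.9,0,0,0,0,1],[0,-0.9,0,0,0,0,1],[0,-0.9,0,0,0,0,1]]'
```

```text
time_s: 3.9
eef_pos: [557.6, 321.7, 260.6]
ee_rot: [0.001, -0.214, 0.977, 0.0]
force: [-0.2, 0.5, -6.8]
grip_width: 0.645
grip_force: 76.3
time_s: 4.5
eef_pos: [557.3, 220.7, 258.0]
ee_rot: [-0.001, 0.016, 1.0, -0.0]
force: [0.7, 0.3, -6.1]
grip_width: 0.647
grip_force: 76.5
time_s: 4.8
eef_pos: [554.0, 122.4, 258.5]
ee_rot: [-0.001, 0.013, 1.0, 0.0]
force: [0.9, -0.6, -6.9]
grip_width: 0.649
grip_force: 77.0
time_s: 5.1
eef_pos: [551.3, 19.9, 258.7]
ee_rot: [-0.0, 0.015, 1.0, -0.0]
force: [-0.3, -0.2, -6.2]
grip_width: 0.647
grip_force: 77.3
time_s: 5.7
eef_pos: [548.8, -67.0, 259.2]
ee_rot: [-0.0, 0.014, 1.0, 0.0]
force: [-0.3, 0.2, -7.0]
grip_width: 0.645
grip_force: 77.3
```

```bash
python3 -m crank '[[0.08,-0.4,0,0,0,0,1],[0.15,-0.75,0,0,0,0,1],[0.2,-0.95,0,0,0,0,1],[0.2,-1,0,0,0,0,1],[0.2,-1,0,0,0,0,1],[0.2,-1,0,0,0,0,1],[0.2,-1,0,0,0,0,1]]'
python3 - <<'E'
from h import *
ims=[]
p,d=capture("top");P=cloud("top",d);a=p[170:250,316:396]
p2,d2=capture("side");b=p2[240:320,207:287]
f=lambda q:cv2.resize(q[:,:,::-1],(400,400),interpolation=cv2.INTER_CUBIC)
cv2.imwrite("pics/over.png",np.hstack([f(a),f(b)]));print(status.sense()["eef_pos"])
E
```

```text
time_s: 6.4
eef_pos: [525.9, -166.4, 259.4]
ee_rot: [-0.0, 0.014, 1.0, 0.0]
force: [-0.4, -0.6, -5.8]
grip_width: 0.647
grip_force: 77.8
[ 525.85399556 -166.8193833   259.39188811]
```

View pics/over.png

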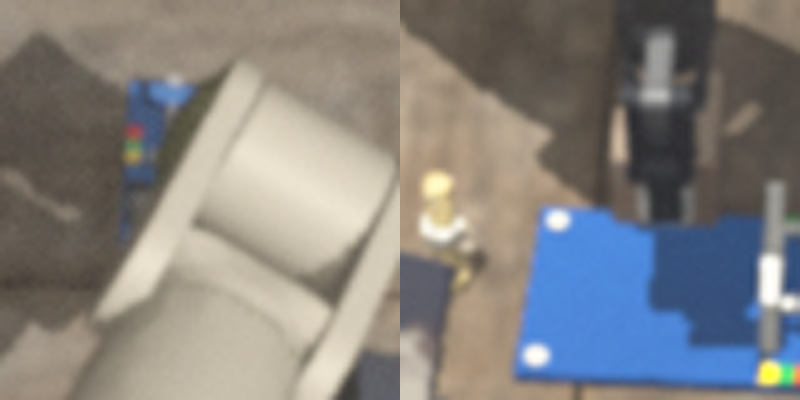

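Side panel: the block hangs level in the fingers, spanning columns 608-720, in front of the plate at column 775. It is clear of the bolt at (437,225). Lowering.

```bash
python3 -m crank '[[0,0,0.15,0,0,0,1],[0,0,0.35,0,0,0,1],[0,0,0.52,0,0,0,1],[0,0,0.62,0,0,0,1],[0,0,0.67,0,0,0,1],[0,0,0.68,0,0,0,1],[0,0,0.68,0,0,0,1],[0,0,0.68,0,0,0,1]]'; for i in 1 2; do python3 -m crank '[[0,0,0.005,0,0,0,1],[0,0,0.01,0,0,0,1],[0,0,0.01,0,0,0,1],[0,0,0.01,0,0,0,1]]'; done
```

```text
time_s: 7.3
eef_pos: [525.8, -167.8, 192.1]
ee_rot: [0.001, 0.015, 1.0, -0.0]
force: [0.2, -0.3, -6.2]
grip_width: 0.651
grip_force: 77.7
time_s: 7.7
eef_pos: [525.6, -167.7, 190.5]
ee_rot: [0.0, 0.015, 1.0, -0.0]
force: [0.5, -0.7, -6.9]
grip_width: 0.648
grip_force: 77.7
time_s: 8.1
eef_pos: [525.6, -167.7, 189.3]
ee_rot: [-0.0, 0.015, 1.0, 0.0]
force: [0.0, -1.4, -6.4]
grip_width: 0.648
grip_force: 77.7
```

```bash
for i in 1 2; do python3 -m crank '[[0,0,0.005,0,0,0,1],[0,0,0.01,0,0,0,1],[0,0,0.01,0,0,0,1],[0,0,0.01,0,0,0,1]]'; done
python3 - <<'E'
from h import *
p,d=capture("side");P=cloud("side",d);b=p[265:335,220:320]
cv2.imwrite("pics/down.png",cv2.resize(b[:,:,::-1],(800,560),interpolation=cv2.INTER_CUBIC))
E
```

```text
time_s: 8.5
eef_pos: [525.6, -167.7, 188.6]
ee_rot: [0.0, 0.015, 1.0, -0.0]
force: [-2.1, 0.8, -2.2]
grip_width: 0.646
grip_force: 78.4
time_s: 8.9
eef_pos: [525.7, -167.7, 188.6]
ee_rot: [0.0, 0.015, 1.0, -0.0]
force: [-7.1, 2.4, 10.5]
grip_width: 0.643
grip_force: 80.0
```

View pics/down.png

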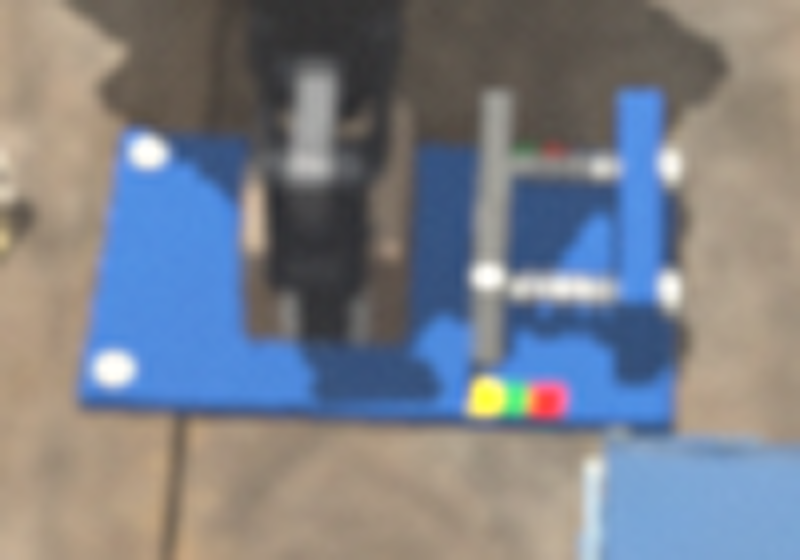

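The block is seated flat: height stopped at 188.6 and the load came on. It sits square, with its front face (column 412) about 17 mm from the plate (column 475). I'll take off the down-force and approach.

```bash
python3 -m crank '[[0,0,-0.01,0,0,0,1],[0,0,-0.01,0,0,0,1],[0,0,-0.01,0,0,0,1]]'; python3 -m crank '[[-0.03,0,0,0,0,0,1],[-0.06,0,0,0,0,0,1],[-0.09,0,0,0,0,0,1],[-0.12,0,0,0,0,0,1],[-0.14,0,0,0,0,0,1],[-0.14,0,0,0,0,0,1],[-0.14,0,0,0,0,0,1]]'; for i in 1 2 3; do python3 -m crank '[[-0.01,0,0,0,0,0,1],[-0.02,0,0,0,0,0,1],[-0.03,0,0,0,0,0,1],[-0.03,0,0,0,0,0,1],[-0.03,0,0,0,0,0,1]]' | egrep 'pos|force:'; done
```

```text
time_s: 9.25
eef_pos: [525.7, -167.7, 188.6]
ee_rot: [0.0, 0.015, 1.0, -0.0]
force: [-2.6, 0.6, 2.3]
grip_width: 0.644
grip_force: 78.8
time_s: 9.95
eef_pos: [539.7, -168.2, 188.6]
ee_rot: [0.0, 0.015, 1.0, -0.0]
force: [-3.4, -0.1, 3.3]
grip_width: 0.647
grip_force: 78.9
eef_pos: [542.4, -168.3, 188.6]
force: [-5.9, 0.4, 6.1]
grip_force: 79.3
eef_pos: [545.2, -168.4, 188.6]
force: [-9.0, -0.4, 7.8]
grip_force: 79.6
eef_pos: [547.9, -168.5, 188.6]
force: [-12.0, 0.6, 10.0]
grip_force: 79.8
```

```bash
python3 -m crank '[[-0.01,0,0,0,0,0,1],[-0.02,0,0,0,0,0,1],[-0.03,0,0,0,0,0,1],[-0.03,0,0,0,0,0,1],[-0.03,0,0,0,0,0,1]]'
python3 - <<'E'
from h import *
p,d=capture("side");b=p[270:330,250:310];p2,d2=capture("top");a=p2[180:240,316:376]
f=lambda q:cv2.resize(q[:,:,::-1],(400,400),interpolation=cv2.INTER_CUBIC)
cv2.imwrite("pics/push.png",np.hstack([f(b),f(a)]))
P=cloud("side",d);P0=cloud("side",np.load("side0.npz")["d"]);p0=np.load("side0.npz")["p"]
for q,pp in((P0,p0),(P,p)):
    m=(abs(q[...,2]-41)<6)&(q[...,0]>558)&(q[...,0]<598)&(q[...,1]<-180)&(q[...,1]>-215)
    x=q[m][:,0];print(m.sum(),np.percentile(x,[5,25,50,75,95]))
E
```

```text
time_s: 11.95
eef_pos: [550.6, -168.6, 188.6]
ee_rot: [-0.002, 0.015, 1.0, 0.0]
force: [-15.4, -0.5, 12.4]
grip_width: 0.647
grip_force: 80.1
38 [566.72129456 566.91333953 568.9960776  571.06604893 573.15493199]
71 [564.54617919 568.92089325 573.17888069 577.3666844  579.54232952]
```

View pics/push.png

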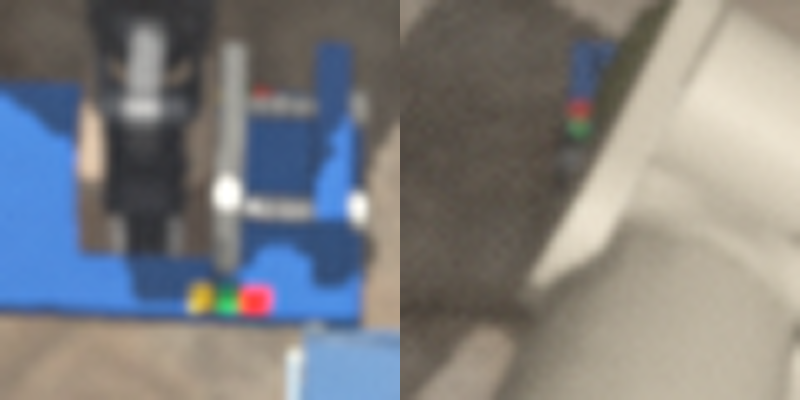

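Side panel: the plate's near front lower corner is at about column 217, on the yellow/green boundary (213), so travel is about 7-8 mm. Some of the measured force must be bed friction. I'll push another 4 mm and measure the plate shift by sub-pixel image matching.

```bash
python3 -m crank '[[-0.01,0,0,0,0,0,1],[-0.02,0,0,0,0,0,1],[-0.03,0,0,0,0,0,1],[-0.04,0,0,0,0,0,1],[-0.04,0,0,0,0,0,1],[-0.04,0,0,0,0,0,1]]'
python3 - <<'E'
from h import *
I=[capture("side")[0] for _ in range(4)]
p=np.mean(I,0).astype(np.float32);p0=np.load("side0.npz")["p"].astype(np.float32)
sat=lambda q:cv2.resize(q.max(2)-q.min(2),None,fx=10,fy=10,interpolation=cv2.INTER_CUBIC)
# low saturation plate/screw in blue surroundings: template rows 285..308
a,b=sat(p0),sat(p)
for (r0,r1,c0,c1) in((292,306,276,287),(293,304,277,286),(296,309,278,286)):
    t=a[r0*10:r1*10,c0*10:c1*10];s=b[(r0-2)*10:(r1+2)*10,(c0-3)*10:(c1+15)*10]
    _,mx,_,l=cv2.minMaxLoc(cv2.matchTemplate(s,t,cv2.TM_CCOEFF_NORMED))
    du=l[0]/10-3
    ci=camera_info("side");K=np.array(ci["K"]);T=np.array(ci["camera_from_world"])
    q=T@[570,-190,35,1];mm=-q[2]/K[0,0];print(mx,l,"px",du,"mm/px",mm,"travel",du*mm)
s=status.sense();print(s["force"],s["eef_pos"])
cv2.imwrite("pics/fin.png",cv2.resize(np.hstack([p0[280:325,255:315],p[280:325,255:315]])[:,:,::-1],(800,300),interpolation=cv2.INTER_CUBIC))
E
```

```text
time_s: 12.65
eef_pos: [554.3, -168.8, 188.7]
ee_rot: [-0.003, 0.015, 1.0, 0.0]
force: [-20.9, -0.1, 15.7]
grip_width: 0.645
grip_force: 80.4
0.5622178912162781 (70, 21) px 4.0 mm/px 2.134922285522339 travel 8.539689142089356
0.6435033679008484 (67, 21) px 3.7 mm/px 2.134922285522339 travel 7.899212456432655
0.7624913454055786 (70, 23) px 4.0 mm/px 2.134922285522339 travel 8.539689142089356
[-19.52975883  -1.06309693  15.08851923] [ 554.27427624 -168.77992439  188.66105445][ WARN:0@7.063] global loadsave.cpp:1063 imwrite_ Unsupported depth image for selected encoder is fallbacked to CV_8U.
```

View pics/fin.png

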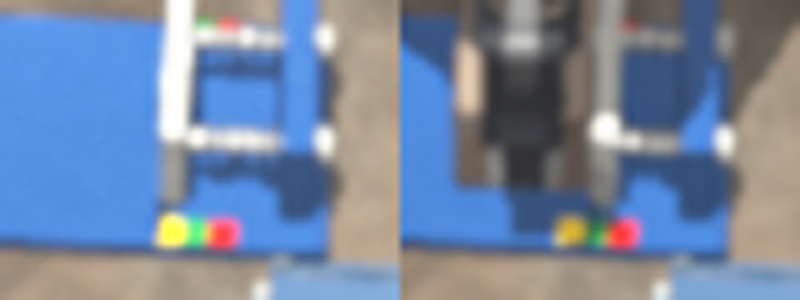

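The plate has moved about 9 mm by image and 11 mm by kinematics. By force, net of friction, it is about 13 mm. The pointer stands in the green (about column 597), with the block flat and square. One more millimetre centres it, then settle and hand in if steady.

```bash
python3 -m crank '[[-0.005,0,0,0,0,0,1],[-0.01,0,0,0,0,0,1],[-0.01,0,0,0,0,0,1],[-0.01,0,0,0,0,0,1],[-0.01,0,0,0,0,0,1],[-0.01,0,0,0,0,0,1],[-0.01,0,0,0,0,0,1],[-0.01,0,0,0,0,0,1]]'
python3 - <<'E'
from h import *
p,d=capture("side");P=cloud("side",d)
m=(abs(P[...,2]-50)<9)&(abs(P[...,0]-554)<28)&(abs(P[...,1]+168)<30)&(p[...,0].astype(int)>p[...,2].astype(int)+10)
print(m.sum(),P[m].min(0),P[m].max(0))
if m.sum()>8: print("z plane (dz/dx,dz/dy,c):",np.linalg.lstsq(np.c_[P[m][:,:2]-[554,-168],np.ones(m.sum())],P[m][:,2],rcond=None)[0])
E
```

```text
time_s: 13.65
eef_pos: [555.1, -168.8, 188.7]
ee_rot: [-0.003, 0.015, 1.0, 0.001]
force: [-21.0, -0.0, 15.7]
grip_width: 0.644
grip_force: 80.5
123 [ 531.75833092 -197.28350796   41.07942806] [ 575.29353428 -144.49869122   51.06009826]
z plane (dz/dx,dz/dy,c): [-9.21182954e-03  3.69582134e-02  4.78927850e+01]
```

```bash
python3 -c "
from rig import ticket; print(ticket.finish_job())"
```

```text
the job is handed in; nothing more can be done
None
```

I handed in the job with the block held flat, square and centred in the right bed (the one with the brass bolt), its plate pushed in by an estimated 11 mm (9–14 mm across my three estimates), which is in the green; the judge's result was not shown.

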